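# Stop a floor tile at the yellow flip stop of a slip-test jig

### The job

Set the red tile up for a slip test: first swing the yellow flip stop fully down across the lane of the wooden jig, then push the red tile along the lane until it rests against the yellow stop, and leave it lying flat in the lane. Leave the grey flip stop up.

Things in the scene. Friction and masses are not known exactly. Their poses are not given: they have to be found in the camera images.
- tile_center (a point): Centre (half-way up) of the red-brown floor tile: 100 mm along the lane, 150 mm across it, 18 mm thick, about 0.6 kg, flat on the lane floor (9 mm below this point) at the jig's left end, left of (+y from) both stops. Push it with closed fingers on its left edge. x axis across the lane, y along it to the left, z up.
- jig: Fixed wooden jig, 580 mm long; origin on the table under the middle of its lane. x across the lane, away from the robot; y along the lane to the left; z up. Lane floor at z = 12 mm, 160 mm wide (x from -80 to 80 mm), with a 28 mm thick pine fence on the far side, top at z = 36 mm, and a 22 mm thick pine kerb on the near side, top at z = 26 mm.
- yellow_hinge (a point): Fixed point on the yellow flag's hinge axis, mid-width, 38 mm above the table at jig x = 80 mm; axes as the jig's. The flag is a strap 88 mm long from the hinge, 24 mm wide, 6 mm thick, with a rib 16 mm wide, 21 mm deep on its lane side. Down, it lies level across the lane, its top 6 mm above this point; a tile touching the rib has its centre at y = +58 mm. Its clamp reaches x = 42 mm.
- yellow_flag (a joint): Angle of the yellow flag, rad: 0 upright, positive swinging towards the robot and down into the lane, 1.57 fully down (end stop); negative leaning back over the fence, away from the robot (end stop -0.7). It starts between -0.5 and -0.25. The hinge is stiff and stays where it is left; about 2 to 3 N at mid-length moves it.
- grey_hinge (a point): The same point of the grey flip stop: an identical flag and clamp, painted grey, on the same fence, left or right of the yellow one. The tile passes it freely while it is up.
- grey_flag (a joint): Angle of the grey flag, in the same sense and range as the yellow one's; it starts between -0.5 and -0.25 and is to stay up (below 0).
Mind the look-alikes: they are no part of the job. Of the things like the part that bears tile_center, leave any that is pink or purple; of the rest the smaller one is meant.

How it is judged:
By the outcome, as a careful person would: the job done as asked, in the order asked, and still so for the second after the job is handed in, with the robot touching nothing.
It also fails if it takes over 53 s, if anything falls off the work surface, if the arm or the gripper's body presses on something with over 40 N, if the wrist force passes 120 N, or if a joint passes its speed limit or range.

### The arm

A 6-joint arm with a two-finger parallel gripper is mounted at the origin on the work surface. World frame = base frame: x ahead of the robot, y to its left, z up, the work surface at z = 0. Lengths are in mm, angles in rad, forces in N, time in s.
With the tool pointing down it reaches from about 300 to 875 mm from the base axis. Payload 6.4 kg.
Tool frame: the origin (TCP) lies at the very end of the fingers, on their centre line; the grasp point (between the pads) lies 19 mm behind it; z points along the fingers, y is the line along which they close (so a half turn about z gives the same grasp; the last joint's range is limited). The gripper opens to 88 mm and grips with 3 to 60 N. Pads are 18 mm wide; open, the fingers measure 123 mm over their backs; the gripper's body (75 mm by 187 mm) begins 45 mm behind the grasp point.
Start: joints at [-1.361, 0.181, 1.607, -0, 1.354, -0.206], TCP at [232.272, -526.014, 238.714] pointing down, gripper open.
Joint ranges: [-2.99, 2.99], [-0.89, 2.07], [0.3, 2.58], [-1.14, 4.28], [0, 2.63], [-3.12, 3.12]. Speed limits (rad/s): [2.57, 2.57, 3.01, 3.14, 3.14, 3.14].

### API

Orientations are given as a unit quaternion [w, x, y, z].
In Python, from rig import env gives the robot as it stands. The module is installed in compiled form; this text tells all that it offers.
- The arm moves only by the tool send_rows, never from a script. Its argument "targets" is a list of rows, each a list of 2 entries, a list of its own where there are three numbers: the shift along the world's x, y, z in mm, then the turn about the world's z in degrees. A call has 1 to 20 rows; each row shifts and turns the commanded pose from where the row before left it; what a row does not reach is not made up. A row lasts 1/8 s, in which the tool goes at most 62.5 mm and 10.7 degrees, less where a joint would pass 70% of its speed; a pose out of reach is approached as far as the arm can. A call with a gripper value outside its range is refused whole. "gripper" is the opening, from -1 (shut) to 1 (fully open), set as the call begins (left out, the last holds). The fingers move at their own pace and stop on an object; "force" is the grip in N (left out, the last holds). Time passes only in rows, so rows that do not move let the fingers close. It gives the time, the measured TCP pose, the force, the opening and the grip force at its end, in the units of the state.
- env.state(): the state, without advancing time (a new reading comes with each control period).
- env.capture(name): name is "scene" or "top"; returns the picture (420x560x3 uint8, blue, green, red); there is no depth.
- env.get_calibration(name): a dict with "fx", "fy", "cx", "cy" (pixels), "k1" (the pictures are not rectified: a ray, as slopes to the right and down, at radius r is drawn at 1 + k1 r^2 times it, then the intrinsics apply), "rvec" (rotation vector, rad) and "tvec" (3), from world to camera coordinates, as OpenCV has them. Camera axes: x right, y down, z forward; pixel columns grow to the right and rows downward; lengths in mm; the calibration is good to about 2 mm. A picture is of the moment at which its call begins. get_calibration takes no time and is no camera call.
- env.close_job(): hands the job in; it is judged then, once.
The state is a dict: "time_s": time; "qpos": joint angles; "joint_velocities": joint speeds; "joint_efforts": joint torques, N m; "tcp_pos": TCP position; "orientation": TCP orientation; "ft_force": force on the tool from outside, world axes, zero at the start; "torque": the same for the moment, N m; "opening": finger opening in mm; "finger_force": force on a finger pad.
Only numpy, scipy, OpenCV 4.12 (cv2) and the standard library are available. Lean on these libraries where they do the work, as an engineer would, in place of code of your own. Each camera call takes 0.05 s, during which the arm holds its last target. There are 200 camera calls.

## Working session

There is one attempt and no reset: what is moved stays moved. The work goes in short steps, Python scripts to look and compute and a tool call to move; the robot and the scene stay as the last step left them, time stands still between calls to the robot, and variables do not carry over. Pictures are saved under pics/ and viewed, at most 10 in all, crops included, and the job is handed in when it is done.

Besides the shell and the picture viewer there is one more tool, called after "Request:" by a JSON object that holds its "name" and its "arguments", one argument or row to a line. send_rows: Moves the arm, as the interface text tells. Its arguments: {"type":"object","properties":{"targets":{"type":"array"},"gripper":{"type":"number"},"force":{"type":"number"}},"required":["targets"]}

```bash
mkdir -p pics
cat > h.py <<'E'
import numpy as np, cv2
from rig import env
def cal(n):
    c=env.get_calibration(n);R=cv2.Rodrigues(np.array(c["rvec"],float))[0];t=np.array(c["tvec"],float).ravel();return c,R,t
def ray(n,u,v):
    c,R,t=cal(n);x=(u-c["cx"])/c["fx"];y=(v-c["cy"])/c["fy"];a,b=x,y
    for _ in range(20):
        s=1+c["k1"]*(a*a+b*b);a,b=x/s,y/s
    return -R.T@t,R.T@np.array([a,b,1.])
def onz(n,u,v,z):
    o,d=ray(n,u,v);return o+d*(z-o[2])/d[2]
def proj(n,p):
    c,R,t=cal(n);q=R@np.array(p,float)+t;a,b=q[:2]/q[2];s=1+c["k1"]*(a*a+b*b);return c["fx"]*a*s+c["cx"],c["fy"]*b*s+c["cy"]
E
python3 - <<'E'
from h import *
for n in("scene","top"):
    cv2.imwrite(f"pics/{n}0.png",env.capture(n));c,R,t=cal(n);print(n,-R.T@t,c["fx"],c["k1"])
s=env.state();print(s["orientation"],s["time_s"],s["opening"])
E
```

```text
scene [1046.48975791  259.38861895  944.423831  ] 400.7040248120148 -0.04011011392415775
top [ 390.35577278   11.71058848 1147.71463867] 508.3373363283916 -0.11514420251224747
[-7.79509047e-04  9.78467116e-01  2.06401296e-01  4.64022254e-06] 0.1 88.19950994414387
```

View pics/scene0.png

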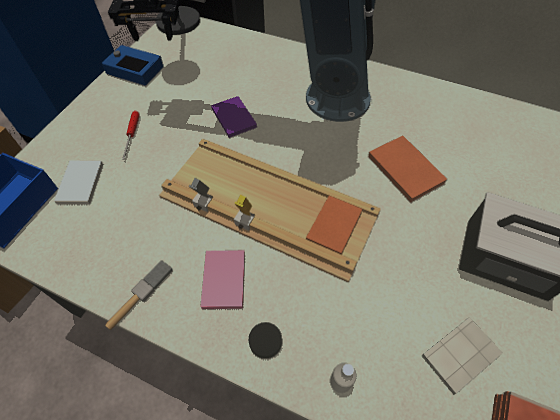

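View pics/top0.png

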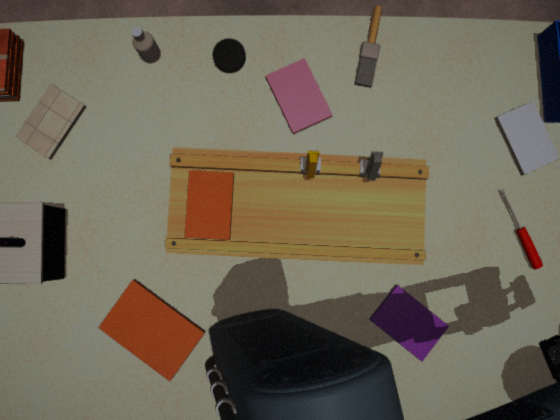

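The scene shows the jig with the red tile at its left end: top px (210,205), scene (335,222). The yellow flag is at top (312,163), scene (243,205). The grey flag is to its right at top (375,165), scene (200,188).

Candidates for the tile in the top view:
- Tile in the lane, (210,205)
- Larger orange tile on the table, (152,330)
- Pink tile, (298,95)
- Purple tile, (408,322)

I choose the tile in the lane because it is the smaller of the two that are neither pink nor purple.

Run:
```python
from h import *
n="top";im=cv2.imread("pics/top0.png");hsv=cv2.cvtColor(im,cv2.COLOR_BGR2HSV)
m=((hsv[...,0]<13)&(hsv[...,1]>170)&(hsv[...,2]>100)).astype(np.uint8)*255
for c in cv2.findContours(m,cv2.RETR_EXTERNAL,cv2.CHAIN_APPROX_NONE)[0]:
    if cv2.contourArea(c)<1000: continue
    b=cv2.boxPoints(cv2.minAreaRect(c));P=np.array([onz(n,*p,30)[:2] for p in b]);
    print("red",b.mean(0),P.mean(0).round(1),[np.linalg.norm(P[i]-P[i-1]).round() for i in range(2)],P.round(1).tolist())
# jig corners (px from picture): far fence z36, near kerb z26
for u,v,z in[(172,149,36),(427,160,36),(166,252,26),(426,262,26),(178,159,36),(422,171,36),(174,243,26),(417,255,26)]: print(u,v,onz(n,u,v,z).round(1))
for nm in("yellow",):
    y=((abs(hsv[...,0].astype(int)-25)<6)&(hsv[...,1]>190)&(hsv[...,2]>90)); y[:140]=0;y[190:]=0
    vv,uu=np.nonzero(y);print(uu.min(),uu.max(),vv.min(),vv.max(),uu.mean(),len(uu))
a=cv2.resize(im[135:275,155:440],(798,392),interpolation=cv2.INTER_CUBIC)
s=cv2.imread("pics/scene0.png");b=cv2.resize(s[165:240,175:275],(266,200),interpolation=cv2.INTER_CUBIC)
c=cv2.resize(im[140:190,290:390],(400,200),interpolation=cv2.INTER_CUBIC)
o=np.zeros((592,798,3),np.uint8);o[:392]=a;o[392:,:266]=b;o[392:,300:700]=c
cv2.imwrite("pics/crop.png",o)
```

```text
red [150.8505  329.99936] [215. 288.] [np.float64(197.0), np.float64(131.0)] [[219.9, 407.1], [324.8, 328.7], [209.6, 169.5], [105.7, 246.7]]
red [208.5863  204.70576] [490.6 160.9] [np.float64(100.0), np.float64(150.0)] [[419.3, 215.0], [569.0, 206.7], [561.7, 106.3], [412.5, 115.7]]
172 149 [614.7 243.   36. ]
427 160 [ 588.3 -326.8   36. ]
166 252 [386.  255.3  26. ]
426 262 [ 360.9 -321.1   26. ]
178 159 [592.  229.1  36. ]
422 171 [ 563.4 -314.5   36. ]
174 243 [405.9 237.7  26. ]
417 255 [ 376.6 -301.    26. ]
308 318 151 162 312.8888888888889 99
```

View pics/crop.png

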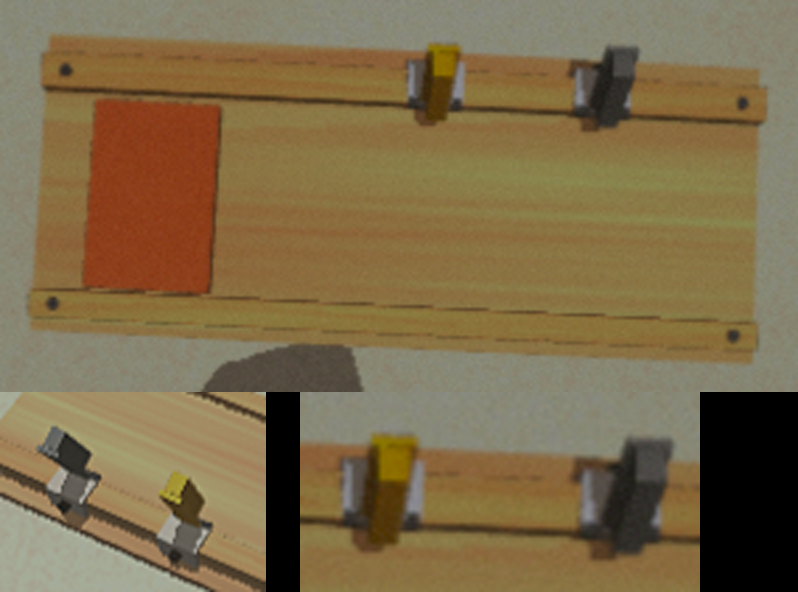

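The crop confirms three things: the tile lies in the lane, the yellow flag leans back with its tip at top px (313.5,154) and scene px (241,202), and grey is to its right with its tip near top px (377,152). The fence inner edge runs from top px (170,166) to (428,179), and the kerb inner edge from (166,239) to (425,250).

Run:
```python
from h import *
n="top"
fi=[onz(n,170,166.4,36)[:2],onz(n,428.3,179.3,36)[:2]];ki=[onz(n,165.7,238.9,26)[:2],onz(n,425.5,250,26)[:2]]
yv=(fi[0]-fi[1])+(ki[0]-ki[1]);print("len",[np.linalg.norm(a[0]-a[1]).round(1) for a in(fi,ki)])
a=np.arctan2(-yv[0],yv[1]);R=np.array([[np.cos(a),-np.sin(a)],[np.sin(a),np.cos(a)]])
c=sum(fi+ki)/4;print("yaw deg",np.degrees(a),"centre",c)
J=lambda p:(R.T@(np.array(p[:2])-c)).round(1)
print([J(p) for p in fi+ki],"tile",J((490.6,160.9)))
def tri(pa,pb):
    o1,d1=ray("top",*pa);o2,d2=ray("scene",*pb);s=np.linalg.lstsq(np.c_[d1,-d2],o2-o1,rcond=None)[0]
    p,q=o1+s[0]*d1,o2+s[1]*d2;return (p+q)/2,np.linalg.norm(p-q)
for nm,pa,pb in(("yellow",(313.5,154),(241.2,201.8)),("grey",(377.5,152.5),(196,182))):
    p,e=tri(pa,pb);print(nm,p.round(1),e.round(1),J(p))
print("hinge via base px",J(onz(n,311.3,177,42)))
```

```text
len [np.float64(575.9), np.float64(577.5)]
yaw deg -2.8945699364360378 centre [480.64382161 -36.42275739]
[array([ 80.4, 287.7]), array([  78.7, -288.3]), array([-80.4, 289. ]), array([ -78.7, -288.4])] tile [ -0.  197.6]
yellow [584.7 -63.5 120.4] 4.4 [105.3 -21.8]
grey [ 584.6 -192.   134.1] 6.5 [ 111.7 -150.1]
hinge via base px [ 70.1 -26.1]
```

Request:
{"name": "send_rows", "arguments": {
  "targets": [
    [[30,33,-2],4.5],
    [[30,33,-2],4.5],
    [[30,33,-2],4.5],
    [[30,33,-2],4.5],
    [[30,33,-2],4.5],
    [[30,33,-2],4.5],
    [[30,33,-2],4.5],
    [[30,33,-2],4.5],
    [[30,33,-2],4.5],
    [[30,33,-2],4.5],
    [[30,33,-2],4.5],
    [[30,33,-2],4.5],
    [[30,33,-2],4.5],
    [[30,28,-2],4.5],
    [[0,0,0],0],
    [[0,0,0],0]
  ],
  "gripper": -1,
  "force": 30
}}

```text
time_s: 2.1
tcp_pos: [651.6, -69.2, 210.0]
orientation: [-0.001, 0.727, 0.687, -0.001]
ft_force: [-1.0, -0.9, 0.5]
opening: 0.4
finger_force: 0.0
```

Request:
{"name": "send_rows", "arguments": {
  "targets": [
    [[1,0,-30],0],
    [[1,0,-30],0],
    [[1,0,-30],0],
    [[0,0,-30],0],
    [[0,0,0],0]
  ]
}}

```text
time_s: 2.72
tcp_pos: [652.5, -69.7, 88.1]
orientation: [-0.003, 0.727, 0.686, -0.002]
ft_force: [-0.2, 0.8, 0.1]
opening: 0.2
finger_force: 0.0
```

Run:
```python
from h import *
a=env.capture("scene");b=env.capture("top");o=np.zeros((560,800,3),np.uint8)
o[:,:400]=cv2.resize(a[80:290,160:310],(400,560));o[:,400:]=cv2.resize(b[60:270,230:380],(400,560));cv2.imwrite("pics/c2.png",o);s=env.state();print(s["tcp_pos"],s["ft_force"])
```

```text
[655.17886066 -70.00959215  91.60340178] [-0.23442885 -0.29311905  0.59644738]
```

View pics/c2.png

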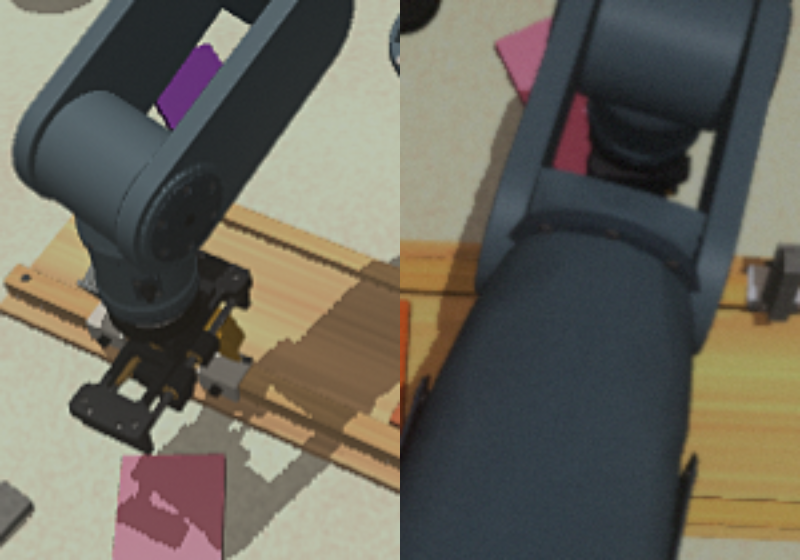

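The picture shows the closed fingers just behind the yellow flag, in line with it (left crop around (220,330)), and grey well clear to the right. I'll sweep the flag toward the robot.

Request:
{"name": "send_rows", "arguments": {
  "targets": [
    [[-16,0.8,0],0],
    [[-16,0.8,0],0],
    [[-16,0.8,0],0],
    [[-16,0.8,0],0],
    [[-16,0.8,0],0]
  ]
}}

```text
time_s: 3.45
tcp_pos: [576.9, -66.0, 93.8]
orientation: [0.003, 0.727, 0.687, 0.001]
ft_force: [0.4, -0.7, 0.7]
opening: 0.6
finger_force: 0.7
```

Request:
{"name": "send_rows", "arguments": {
  "targets": [
    [[-16,0.8,0],0],
    [[-16,0.8,0],0],
    [[-16,0.8,0],0]
  ]
}}

```text
time_s: 3.82
tcp_pos: [528.7, -63.5, 93.3]
orientation: [0.002, 0.727, 0.687, 0.001]
ft_force: [0.7, 1.4, 0.1]
opening: 0.7
finger_force: 0.5
```

Request:
{"name": "send_rows", "arguments": {
  "targets": [
    [[-10,0.5,-8],0],
    [[-8,0.4,-12],0],
    [[-5,0.3,-14],0],
    [[0,0,0],0]
  ]
}}

```text
time_s: 4.32
tcp_pos: [502.7, -60.9, 54.9]
orientation: [-0.002, 0.727, 0.687, -0.001]
ft_force: [0.6, -0.1, 0.1]
opening: 0.4
finger_force: 0.0
```

Run:
```python
from h import *
a=env.capture("scene");cv2.imwrite("pics/c3.png",cv2.resize(a[90:290,140:400],(780,600)))
```

```text
(no output)
```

View pics/c3.png

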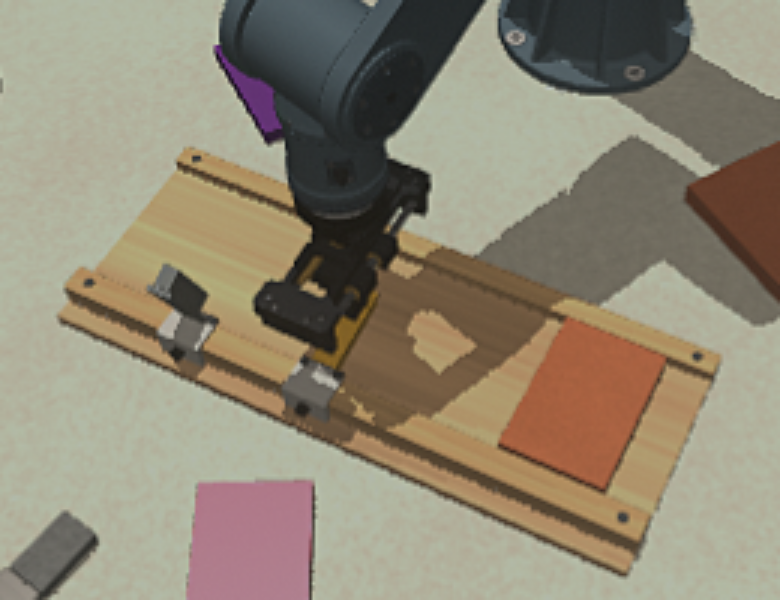

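The yellow flag (crop (350,330)) is nearly down under the fingers, and grey is still up. I'll press it down to its stop.

Request:
{"name": "send_rows", "arguments": {
  "targets": [
    [[-1,0,-5],0],
    [[0,0,-4],0],
    [[0,0,-3],0],
    [[0,0,0],0]
  ]
}}

```text
time_s: 4.88
tcp_pos: [503.3, -61.4, 44.6]
orientation: [-0.0, 0.726, 0.687, 0.0]
ft_force: [0.4, 0.1, 0.0]
opening: 0.2
finger_force: 0.0
```

Request:
{"name": "send_rows", "arguments": {
  "targets": [
    [[0,0,-1.5],0],
    [[0,0,-1.5],0],
    [[0,0,0],0]
  ]
}}

```text
time_s: 5.25
tcp_pos: [503.5, -61.5, 44.1]
orientation: [-0.0, 0.726, 0.687, -0.0]
ft_force: [-10.1, 3.2, 24.9]
opening: 0.4
finger_force: 12.7
```

Request:
{"name": "send_rows", "arguments": {
  "targets": [
    [[0,0,15],0],
    [[0,0,30],0],
    [[0,10,20],0],
    [[-1,33,0],0],
    [[-1,38,0],0],
    [[-1,38,0],0],
    [[-1,38,0],0],
    [[-1,38,0],0],
    [[-1,38,0],0],
    [[-1,38,0],0],
    [[-2,26,0],0],
    [[0,0,0],0]
  ]
}}

```text
time_s: 6.75
tcp_pos: [494.0, 237.0, 106.8]
orientation: [0.0, 0.725, 0.688, 0.0]
ft_force: [-0.7, 0.5, 0.1]
opening: 0.3
finger_force: 0.0
```

Run:
```python
from h import *
a=env.capture("scene");b=env.capture("top");o=np.zeros((500,800,3),np.uint8)
o[:,:400]=cv2.resize(a[130:290,250:390],(400,500));o[:,400:]=cv2.resize(a[160:260,180:275],(400,500));cv2.imwrite("pics/c4.png",o);print(env.state()["tcp_pos"])
```

```text
[494.21814433 235.32122015 106.69274037]
```

View pics/c4.png

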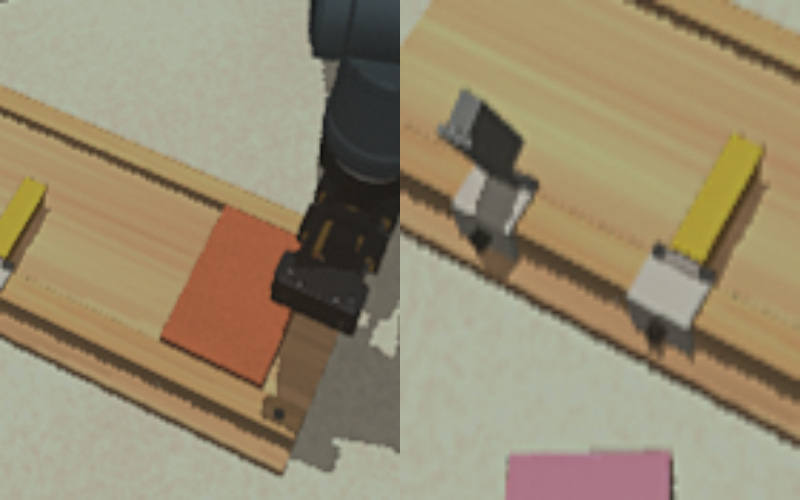

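Yellow lies level across the lane (right crop (715,195)), grey is still upright, and the tile is clear of the fingers. I'll lower beside the tile's left edge.

Request:
{"name": "send_rows", "arguments": {
  "targets": [
    [[0,0,-30],0],
    [[0,0,-30],0],
    [[0,0,-16],0],
    [[0,0,-10],0],
    [[0,0,0],0]
  ]
}}

```text
time_s: 7.48
tcp_pos: [494.3, 235.2, 20.5]
orientation: [-0.0, 0.727, 0.687, -0.0]
ft_force: [-0.5, 0.5, 0.0]
opening: 0.4
finger_force: 0.0
```

Run:
```python
from h import *
c=np.array([480.64,-36.42]);a=np.radians(-2.9);R=np.array([[np.cos(a),-np.sin(a)],[np.sin(a),np.cos(a)]])
print(R.T@(onz("scene",254.8,199,44)[:2]-c),env.state()["tcp_pos"],env.state()["ft_force"])
h=cv2.cvtColor(env.capture("top"),cv2.COLOR_BGR2HSV)
m=((abs(h[...,0].astype(int)-26)<5)&(h[...,1]>200)).astype(np.uint8); m[:140]=0;m[230:]=0
v,u=np.nonzero(m);print(len(u),u.min(),u.max(),v.min(),v.max())
if len(u): print(R.T@(onz("top",np.median(u),np.median(v),44)[:2]-c))
```

```text
[ 38.75759003 -23.00519243] [494.25251008 235.22613126  20.50763659] [-0.50664597  0.48252369  0.00662397]
425 44 315 174 229
[ 34.28617626 -22.39733194]
```

Request:
{"name": "send_rows", "arguments": {
  "targets": [
    [[-0.4,-6,0],0],
    [[-0.3,-6,0],0],
    [[-0.4,-7,0],0],
    [[-0.4,-8,0],0],
    [[-0.4,-8,0],0],
    [[-0.4,-8,0],0],
    [[-0.4,-8,0],0],
    [[-0.4,-8,0],0],
    [[-0.4,-8,0],0],
    [[-0.4,-8,0],0]
  ]
}}

```text
time_s: 8.78
tcp_pos: [490.9, 160.5, 21.3]
orientation: [0.0, 0.727, 0.687, 0.001]
ft_force: [-0.1, 6.5, 4.6]
opening: 0.3
finger_force: 2.8
```

Request:
{"name": "send_rows", "arguments": {
  "targets": [
    [[-0.4,-8,0],0],
    [[-0.4,-8,0],0],
    [[-0.4,-8,0],0],
    [[-0.4,-8,0],0],
    [[-0.4,-8,0],0],
    [[-0.4,-8,0],0],
    [[-0.4,-8,0],0],
    [[-0.3,-6,0],0],
    [[-0.3,-6,0],0],
    [[-0.2,-4,0],0],
    [[0,0,0],0]
  ]
}}

```text
time_s: 10.15
tcp_pos: [486.8, 88.0, 20.8]
orientation: [0.0, 0.727, 0.687, -0.0]
ft_force: [0.3, 0.9, 1.1]
opening: 0.4
finger_force: 0.7
```

Run:
```python
from h import *
c=np.array([480.64,-36.42]);a=np.radians(-2.9);R=np.array([[np.cos(a),-np.sin(a)],[np.sin(a),np.cos(a)]])
s=env.state();print(R.T@(np.array(s["tcp_pos"][:2])-c),s["ft_force"])
im=env.capture("scene");cv2.imwrite("pics/c5.png",cv2.resize(im[130:290,150:390],(800,533)))
```

```text
[ -0.16304936 124.56708567] [0.30563404 0.92227347 1.13277384]
```

View pics/c5.png

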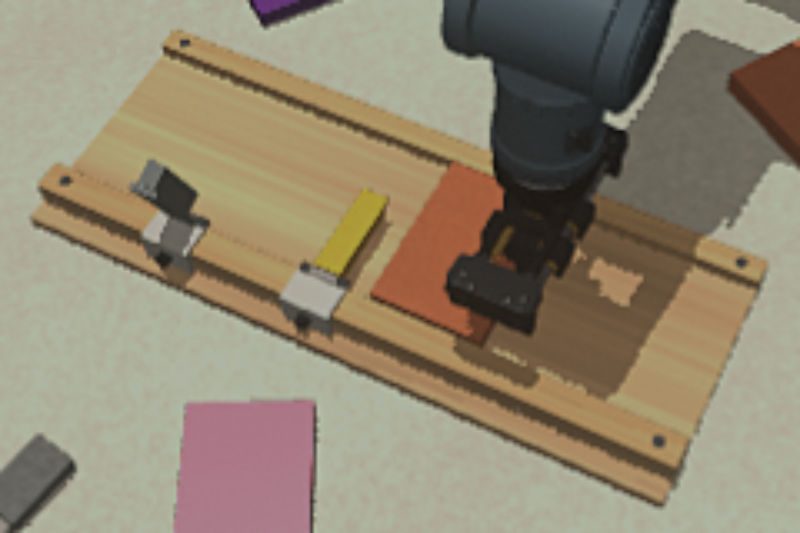

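The tile is still square in the lane, with about 30 mm left to the stop.

Request:
{"name": "send_rows", "arguments": {
  "targets": [
    [[-0.3,-5,0],0],
    [[-0.2,-5,0],0],
    [[-0.3,-5,0],0],
    [[-0.2,-4,0],0],
    [[-0.1,-3,0],0],
    [[-0.1,-2,0],0],
    [[0,0,0],0]
  ]
}}

```text
time_s: 11.08
tcp_pos: [485.4, 64.2, 20.6]
orientation: [0.0, 0.726, 0.687, -0.0]
ft_force: [0.0, 0.1, 0.3]
opening: 0.3
finger_force: 0.4
```

Request:
{"name": "send_rows", "arguments": {
  "targets": [
    [[0,-1,0],0],
    [[-0.1,-1,0],0],
    [[0,-1,0],0],
    [[0,0,0],0]
  ]
}}

```text
time_s: 11.58
tcp_pos: [485.4, 61.5, 20.6]
orientation: [-0.0, 0.726, 0.687, -0.0]
ft_force: [0.4, 2.3, -0.9]
opening: 0.6
finger_force: 1.1
```

Request:
{"name": "send_rows", "arguments": {
  "targets": [
    [[0,-1,0],0],
    [[-0.1,-1,0],0],
    [[0,-1,0],0],
    [[0,0,0],0]
  ]
}}

```text
time_s: 12.08
tcp_pos: [485.0, 59.3, 20.6]
orientation: [-0.001, 0.727, 0.687, 0.0]
ft_force: [-0.5, 6.7, 0.9]
opening: 0.3
finger_force: 3.4
```

Request:
{"name": "send_rows", "arguments": {
  "targets": [
    [[0,-1,0],0],
    [[-0.1,-1,0],0],
    [[0,-1,0],0],
    [[0,0,0],0]
  ]
}}

```text
time_s: 12.58
tcp_pos: [484.7, 58.8, 20.7]
orientation: [-0.002, 0.727, 0.687, 0.002]
ft_force: [0.1, 19.4, 2.2]
opening: 0.6
finger_force: 10.2
```

The force rose to 19 N and motion stopped, so the tile is against the stop. I'll back off and look.

Request:
{"name": "send_rows", "arguments": {
  "targets": [
    [[0,4,0],0],
    [[0.5,12,0],0],
    [[1,20,0],0],
    [[0,10,30],0],
    [[0,30,50],0],
    [[0,50,50],0],
    [[0,50,30],0],
    [[0,50,0],0],
    [[0,50,0],0],
    [[0,0,0],0],
    [[0,0,0],0]
  ]
}}

```text
time_s: 13.95
tcp_pos: [486.5, 325.4, 174.5]
orientation: [0.0, 0.726, 0.687, -0.001]
ft_force: [-0.3, -0.2, -0.3]
opening: 0.3
finger_force: 0.0
```

Run:
```python
from h import *
c=np.array([480.64,-36.42]);a=np.radians(-2.9);R=np.array([[np.cos(a),-np.sin(a)],[np.sin(a),np.cos(a)]])
A=env.capture("scene");B=env.capture("top");o=np.zeros((500,800,3),np.uint8)
o[:,:400]=cv2.resize(A[150:275,190:300],(400,500));o[:,400:]=cv2.resize(B[140:270,230:400],(400,500));cv2.imwrite("pics/c6.png",o)
for n,im in(("scene",A),("top",B)):
    h=cv2.cvtColor(im,cv2.COLOR_BGR2HSV);m=((h[...,0]<13)&(h[...,1]>150)&(h[...,2]>80)).astype(np.uint8)
    for k in cv2.findContours(m,cv2.RETR_EXTERNAL,cv2.CHAIN_APPROX_NONE)[0]:
        if cv2.contourArea(k)<700: continue
        P=np.array([R.T@(onz(n,*map(float,p),30)[:2]-c) for p in k[:,0]],np.float32);r=cv2.minAreaRect(P);print(n,r)
```

```text
scene ((3.02752685546875, 35.917083740234375), (149.19163513183594, 98.55989837646484), 0.16790054738521576)
top ((-277.82659912109375, 362.4792785644531), (149.71585083007812, 34.04397201538086), 21.6166934967041)
top ((-0.21056365966796875, 35.433712005615234), (99.88719940185547, 149.71038818359375), 89.64590454101562)
```

View pics/c6.png

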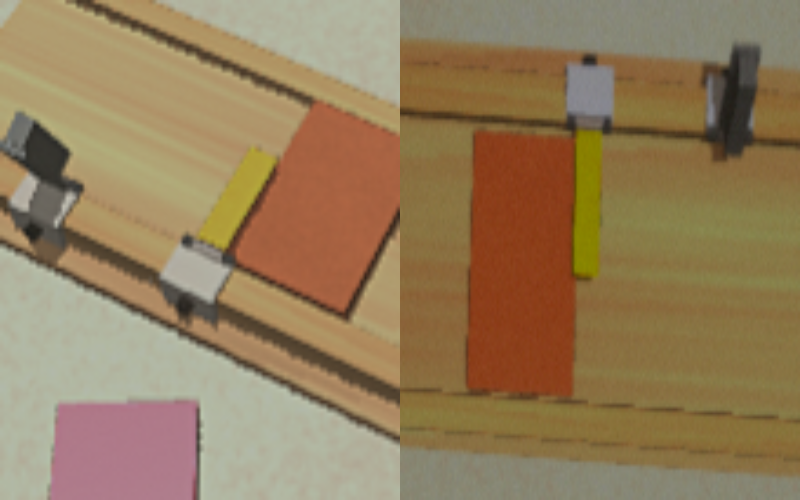

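The tile's edge meets the yellow stop (right crop, u≈575), and its centre is at jig y = 35.4 mm, where about 35 mm was expected. It lies flat and square, yellow is down, grey is up, and the robot is clear.

```bash
python3 -c "from rig import env;print(env.close_job())"
```

```text
the job is handed in; nothing more can be done
None
```

The job is handed in: the yellow stop was swung fully down first, then the red tile was pushed flat and square against it, the grey stop is still up, and the arm is clear, about 14 s in all.

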